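# Bring the pear from the sample crate under the imaging camera

### The arm

A 7-joint arm with a two-finger parallel gripper is mounted at the origin on a cart in front of the work surface, level with it; the furniture and walls round the work are solid. World frame = base frame: x ahead of the robot, y to its left, z up, the work surface at z = 0. Lengths are in m, angles in rad, forces in N, time in s.
With the tool pointing down it reaches from about 0.4 to 0.9 m from the base axis. Payload 5.5 kg.
Tool frame: the origin (TCP) lies midway between the tips of the shut fingers; the grasp point (between the pads) lies 19 mm behind it (manip.grip_depth is the distance from the TCP to the grasp point, in m); z points along the fingers, y is the line along which they close (so a half turn about z gives the same grasp; the last joint's range is limited). The gripper opens to 92 mm and grips with 3 to 60 N. Pads are 19 mm wide; open, the fingers measure 130 mm over their backs; the gripper's body (75 mm by 190 mm) begins 47 mm behind the grasp point.
Start: joints at [1.44, 0.501, -0.427, 1.55, 0.221, 1.138, -0.21], TCP at [0.249, -0.6, 0.227] pointing down, gripper open.
Joint ranges: [-2.88, 2.88], [-0.31, 2.03], [-1.54, 1.56], [0.2, 2.42], [-1.41, 4.55], [0.19, 2.02], [-2.57, 2.57]. Speed limits (rad/s): [2.57, 2.57, 3.14, 3.14, 3.14, 3.14, 3.14].

### API

Orientations are given as a unit quaternion [x, y, z, w].
In Python, from bench import manip, effector, viewer gives the robot as it stands. Calls block until the motion is done:
- manip.move_pose(position, orientation): joint-space move of the TCP to a pose.
- manip.servo_line(position, ori=None, vel=0.15): straight line of the TCP; ori=None keeps the orientation; vel is the mean speed in m/s.
- manip.movej(angles): joint-space move.
- effector.open_jaws() and effector.close(f_grip=None): open the fingers fully, or close them until they stop; f_grip is the grip in N (None keeps the last).
- manip.sleep(seconds).
- manip.solve_ik(position, orientation): joint angles nearest the present ones, or None.
- viewer.get_image(name): name is "side" or "top" or "wrist"; returns the picture (384x512x3 uint8, red, green, blue); there is no depth.
- viewer.get_calibration(name): a dict with "vfov" (degrees; the focal length in pixels is half the picture's height over the tangent of half this angle, whatever the lens; pixels are square), "cx", "cy" (the principal point, pixels), "dist_coeffs" ([k1, k2, p1, p2, k3] as OpenCV has them; the pictures are not rectified), "eye" and "attitude" of the camera in the world. Camera axes: x right, y down, z forward; pixel columns grow to the right and rows downward; lengths in m; the calibration is good to about 2 mm. A picture is of the moment at which its call begins: read the wrist's pose just before it. get_calibration takes no time and is no camera call; for the wrist camera it gives the pose at the moment of the call.
A pose or a line that the arm cannot do raises manip.PlanningError and nothing moves.
- manip.hand_in(): hands the job in; it is judged then, once.
Readings, each from a call of its own:
- manip.current_clock(): time.
- manip.current_q(): joint angles.
- manip.current_joint_velocities(): joint speeds.
- manip.current_tau(): joint torques, N m.
- manip.current_tool_pos(): TCP position.
- manip.current_tcp_rot(): TCP orientation.
- manip.current_force(): force on the tool from outside, world axes, zero at the start.
- manip.current_wrist_torque(): the same for the moment, N m.
- manip.current_finger_gap(): finger opening in m.
- manip.current_gripper_force(): force on a finger pad.
Only numpy, scipy, OpenCV 4.12 (cv2) and the standard library are available. Lean on these libraries where they do the work, as an engineer would, in place of code of your own. Each camera call takes 0.05 s, during which the arm holds its last target. There are 200 camera calls.

### The job

Pick the pear out of the crowded sample crate, leaving the other samples in the crate, and stand it upright on the round pad of the imaging slide without letting it fall, then let go of it. After that, wind the crank by its knob, clockwise as seen from above, until the carriage is fully home at its end stop with the pear still standing on the pad under the camera. Move the carriage only with the crank.

Things in the scene. Friction and masses are not known exactly. Their poses are not given: they have to be found in the camera images.
- pear_mid (a point): the only pear in the crate (a tray at the far left of the worktop holds other fruit, which is scenery): brown, standing upright, stalk up, belly 52 mm across (round), body 62 mm high plus a bare stalk to 76 mm, about 90 g. This point is on its upright axis at the belly, 30 mm above its underside; its z axis points up along the pear.
- pear: the same pear; origin at the centre of its underside.
- crate: blue open crate, fixed, 220 mm (its x) by 256 mm (its y) by 56 mm high, walls and floor 4 mm, rim 7 mm thick; origin at the centre of its underside. Six samples stand in it in two rows that run along its y (three places 80 mm apart); the rows are 96 mm apart along its x. In a row the neighbours leave no room for a finger (about 10 to 20 mm); across the rows, along the crate's x, the pear has about 30 mm free on either side. Which sample stands in which place varies.
- slide_base: fixed imaging slide, grey base plate 400 x 110 x 12 mm; its x axis is the travel direction, from the crank end towards the camera. Origin on the worktop under the middle of the round pad when the carriage is at joint value 0. The camera hangs 130 mm from the origin along x, its lens 160 mm above the worktop, on a column at x = 211 mm; nothing else stands over the pad at the start.
- pad (a point): centre of the top face of the round black pad on the carriage, 32 mm above the worktop: the pad is 76 mm across with a rim 4 mm high and about 70 mm across inside. It travels with the carriage.
- carriage (a joint): travel of the carriage in m along the slide's x: 0 at the crank end, 0.13 at its end stop, the pad's middle then right under the lens. It is driven only by the crank (10.3 mm for each rad, two full turns = 0.13 m) and does not run back by itself.
- crank (a joint): turn of the crank in rad, growing clockwise as seen from above; 0 (knob towards the slide's -x) to 12.57 at the end stop; starts between 0 and 1.2. It turns with about 3 N at the knob and stays where it is left.
- knob (a point): middle of the crank's upright red knob, 22 mm thick, 45 mm high, spinning freely on its own pin, so that a gripper can hold it without turning while the crank goes round. This point is 109 mm above the worktop; the crank arm's top lies 25 mm below it. The knob goes round on a circle of 40 mm radius about crank_axis.
- crank_axis (a point): point on the crank's upright turning axis, at the height of the knob's middle, 140 mm from the slide's origin along its -x.
- apple_a_mid (a point): another sample in the crate: red and yellow apple, about 71 mm wide and 66 mm high without stalk; this point is on its axis, 30 mm above its underside.
- apple_b_mid (a point): another sample in the crate: dark red apple, about 74 mm wide and 69 mm high; this point is on its axis, 30 mm above its underside.
- apple_c_mid (a point): another sample in the crate: yellow-red apple, about 74 mm wide and 66 mm high; this point is on its axis, 30 mm above its underside.
- apple_d_mid (a point): another sample in the crate: red-yellow apple, about 67 mm wide and 61 mm high; this point is on its axis, 30 mm above its underside.
- seed_cup_mid (a point): another sample in the crate: seed cup full of dark red seeds, red lid, 62 mm wide and 73 mm high; this point is on its axis, 30 mm above its underside.
There are look-alikes about, which are no part of the job. Leave any blue look-alike of the part that bears apple_c_mid alone.

How it is judged:
On the way, in this order (a step that is already met when the one before it is completed fails the run):
1. the pear stands upright on the pad, let go, before the carriage has been wound far (horizontal distance between pear_mid and pad below 0.02 m and z of pear_mid in the frame of pad between 0.022 and 0.04 m and angle between pear_mid's own z axis and vertical below 0.25 rad and contact force between the fingers and pear below 0.05 N and value of joint carriage below 0.08 m), for 0.2 s.
2. the carriage is wound to its end stop with the pear standing on the pad (horizontal distance between pear_mid and pad below 0.02 m and z of pear_mid in the frame of pad between 0.022 and 0.04 m and angle between pear_mid's own z axis and vertical below 0.25 rad and value of joint carriage above 0.125 m), for 0.2 s.
At the end, for the whole second after the job is handed in: The carriage is within 5 mm of its end stop (joint over 0.125 m); the pear stands at rest on the pad, upright within 0.25 rad, its axis within 20 mm of the pad's middle; the four apples and the seed cup are in the crate (all of step 2 and linear speed of pear below 0.02 m/s and horizontal distance between each of apple_a_mid, apple_b_mid, apple_c_mid, apple_d_mid, seed_cup_mid and crate below 0.135 m and height (world z) of each of apple_a_mid, apple_b_mid, apple_c_mid, apple_d_mid, seed_cup_mid below 0.075 m); the robot touches nothing.
It fails at once if another sample is lifted out of the crate (height (world z) of any of apple_a_mid, apple_b_mid, apple_c_mid, apple_d_mid, seed_cup_mid above 0.11 m).
It fails at once if the pear falls (faster than 0.6 m/s while nothing holds it) (linear speed of pear above 0.6 m/s and contact force between the fingers and pear below 0.01 N).
It fails at once if the carriage is pushed along by the gripper itself (contact force between the fingers and carriage above 3 N and velocity of joint carriage above 0.01 m/s).
It also fails if it takes over 72 s, if anything falls off the work surface, if the arm or the gripper's body presses on something with over 40 N, if the wrist force passes 120 N, or if a joint passes its speed limit or range.

## Working session

There is one attempt and no reset: what is moved stays moved. The work goes in short steps, each a Python script; the robot and the scene stay as the last script left them, time stands still between calls to the robot, and variables do not carry over. Pictures are saved under pics/ and viewed, at most 10 in all, crops included, and the job is handed in when it is done.

```bash
mkdir -p pics; ls
python3 - <<'E'
from bench import manip,effector,viewer
import cv2,numpy as np
for n in ["side","top"]:
    im=viewer.get_image(n); cv2.imwrite(f"pics/{n}0.png",cv2.resize(im[:,:,::-1],(800,600),interpolation=cv2.INTER_CUBIC))
    print(n,viewer.get_calibration(n))
print(viewer.get_calibration("wrist"),manip.current_tcp_rot(),manip.current_clock())
E
```

```text
pics
side {'vfov': 43.81002304797124, 'cx': 253.79293008595005, 'cy': 186.29498866389872, 'dist_coeffs': array([-0.16610736,  0.        ,  0.        ,  0.        ,  0.        ]), 'eye': array([0.4330908 , 1.4594389 , 0.72787755]), 'attitude': array([-0.04316651,  0.83541138, -0.54774718,  0.01405366])}
top {'vfov': 53.93375016210489, 'cx': 259.5688778333388, 'cy': 191.12300009527488, 'dist_coeffs': array([-0.0765747,  0.       ,  0.       ,  0.       ,  0.       ]), 'eye': array([ 0.35405176, -0.02108806,  1.09579487]), 'attitude': array([ 0.73232351, -0.67211256,  0.07405865, -0.08051272])}
{'vfov': 68.23093897168778, 'cx': 257.2413704368003, 'cy': 188.01022783414444, 'dist_coeffs': array([0.01795915, 0.        , 0.        , 0.        , 0.        ]), 'eye': array([ 0.31128687, -0.57426573,  0.3836052 ]), 'attitude': array([ 0.82496587, -0.55096914, -0.07047243,  0.1043933 ])} [ 9.80672451e-01  1.95654705e-01 -1.50252852e-04 -8.70239766e-04] 0.1
```

View pics/top0.png

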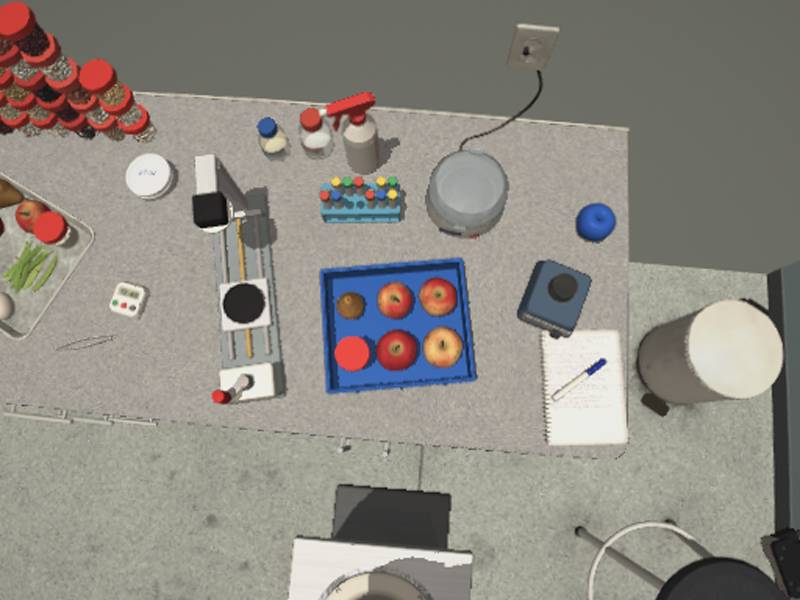

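View pics/side0.png

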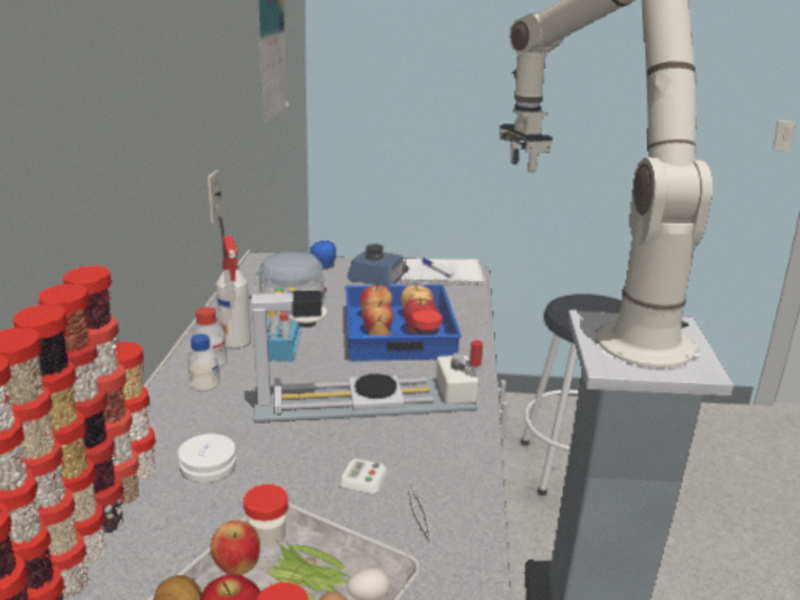

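The top picture shows the pear at about (350,305), pad at (244,303), knob at (219,397) and crate corners at (320,270), (463,259), (476,381), (327,392). I'll enlarge it to read the positions more closely.

```bash
cat > h.py <<'E'
from bench import manip,effector,viewer
import cv2,numpy as np
from scipy.spatial.transform import Rotation as R
def at_z(cal,uv,z):
    f=192/np.tan(np.radians(cal["vfov"])/2)
    K=np.array([[f,0,cal["cx"]],[0,f,cal["cy"]],[0,0,1]])
    p=cv2.undistortPoints(np.array([[uv]],float),K,cal["dist_coeffs"])[0,0]
    d=R.from_quat(cal["attitude"]).apply([p[0],p[1],1])
    return cal["eye"]+d*(z-cal["eye"][2])/d[2]
def down(yaw): # tool y axis at angle yaw in world (mod pi)
    return R.from_matrix(np.array([[np.sin(yaw),np.cos(yaw),0],[-np.cos(yaw),np.sin(yaw),0],[0,0,-1.]])).as_quat()
E
python3 - <<'E'
from h import *
im=viewer.get_image("top")
c=im[120:262,130:310]
cv2.imwrite("pics/crop.png",cv2.resize(c[:,:,::-1],None,fx=4,fy=4,interpolation=cv2.INTER_CUBIC))
E
```

```text
(no output)
```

View pics/crop.png

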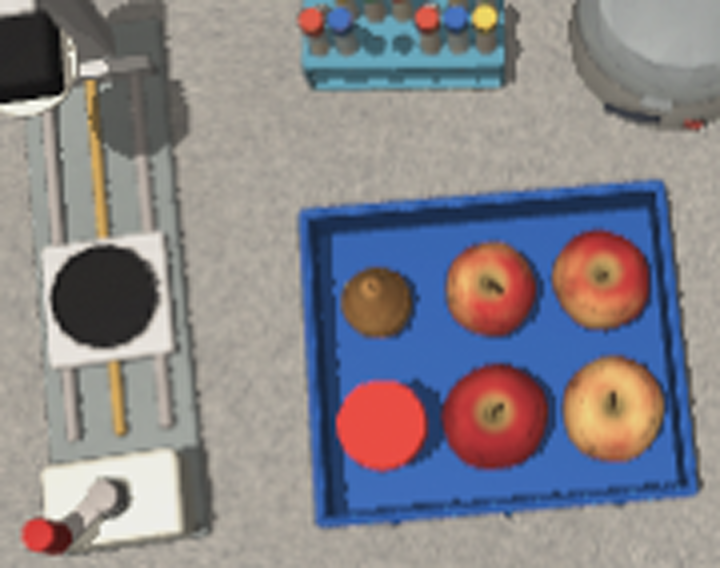

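Enlarged crop: pear belly (378,302), pad centre (105,296), knob top (40,534), crank hub (108,496), and rim corners (300,213), (664,182), (698,490), (318,524).

Run:
```python
from h import *
cal=viewer.get_calibration("top")
g=lambda u,v,z:at_z(cal,[130+u/4-.4,120+v/4-.4],z)
cs=[g(*p,.056) for p in [(300,213),(664,182),(698,490),(318,524)]]
for a,b in zip(cs,cs[1:]+cs[:1]): d=b-a;print("edge",np.linalg.norm(d[:2]).round(3),np.degrees(np.arctan2(d[1],d[0])).round(1))
print("crate",np.mean(cs,0))
for n,p,z in [("pear",(378,302),.034),("pad",(105,296),.036),("padL",(51,296),.036),("padR",(159,296),.036),("knob",(40,534),.131),("hub",(108,496),.09),("cup",(381,425),.077),("appleN",(491,289),.04),
 ("rodTop",(92,85),.02),("rodBot",(121,430),.02),("baseR1",(165,90),.012),("baseR2",(195,430),.012)]:
    print(n,g(*p,z).round(4))
pad=g(105,296,.036)
d=g(92,85,.02)-g(121,430,.02); print("slide dir",np.degrees(np.arctan2(d[1],d[0])))
d=g(165,90,.012)-g(195,430,.012); print("slide dir",np.degrees(np.arctan2(d[1],d[0])))
```

```text
edge 0.262 -80.0
edge 0.221 -170.2
edge 0.261 100.0
edge 0.221 9.9
crate [0.53853971 0.01193403 0.056     ]
pear [0.5694 0.0996 0.034 ]
pad [0.5564 0.2969 0.036 ]
padL [0.553  0.3363 0.036 ]
padR [0.5598 0.2576 0.036 ]
knob [0.3806 0.2882 0.131 ]
hub [0.411  0.2592 0.09  ]
cup [0.476  0.0837 0.077 ]
appleN [0.5846 0.0192 0.04  ]
rodTop [0.7208 0.3359 0.02  ]
rodBot [0.4627 0.2759 0.02  ]
baseR1 [0.724  0.2818 0.012 ]
baseR2 [0.4683 0.2243 0.012 ]
slide dir 13.069863043354452
slide dir 12.66770150356286
```

```bash
sed -i 's/\[\[np.sin(yaw),np.cos(yaw),0\],\[-np.cos(yaw),/[[-np.sin(yaw),np.cos(yaw),0],[np.cos(yaw),/' h.py
python3 - <<'E'
from h import *
for n,p,y in [("hov",(.565,.095,.2),43),("pick",(.565,.095,.017),43),("padhov",(.5564,.2969,.2),103),("pad",(.5564,.2969,.05),103),("knob",(.381,.288,.091),103),("knobfar",(.45,.262,.091),103),("k",(.381,.288,.091),13)]:
    for dy in (0,180):
        q=manip.solve_ik(p,down(np.radians(y+dy))); print(n,dy,None if q is None else np.round(q,2))
best=min((0,180),key=lambda d:np.inf if (q:=manip.solve_ik([.555,.09,.23],down(np.radians(43+d)))) is None else np.abs(np.array(q)-manip.current_q()).max())
print(best)
manip.move_pose([.555,.09,.23],down(np.radians(43+best)))
cal=viewer.get_calibration("wrist");im=viewer.get_image("wrist")
np.save("wcal.npy",cal,allow_pickle=True)
cv2.imwrite("pics/w1.png",cv2.resize(im[:,:,::-1],(800,600),interpolation=cv2.INTER_CUBIC))
print(cal,manip.current_clock(),manip.current_tool_pos(),manip.current_q())
E
```

```text
hov 0 [ 0.63  0.66 -1.19  1.76  0.66  1.19  0.  ]
hov 180 [-0.74  0.43  0.68  1.81 -0.31  1.02 -2.33]
pick 0 [ 0.41  0.8  -0.85  1.87  0.8   0.85 -0.09]
pick 180 [-0.3   0.62  0.11  1.89 -0.11  0.64 -2.51]
padhov 0 [ 0.27  0.85 -1.3   1.61  0.84  1.34  0.65]
padhov 180 [ 0.06  0.6  -0.84  1.62  0.48  1.14 -2.25]
pad 0 [-0.01  0.78 -0.74  1.71  0.64  0.91  0.78]
pad 180 [-0.01  0.78 -0.74  1.71  0.64  0.91 -2.36]
knob 0 [ 0.28  0.8  -1.3   2.07  0.93  1.05  0.3 ]
knob 180 [-0.53  0.37 -0.21  2.09  0.12  0.69 -2.15]
knobfar 0 [ 0.35  0.89 -1.3   1.96  0.98  1.12  0.42]
knobfar 180 [-0.01  0.53 -0.71  1.97  0.47  0.81 -2.33]
k 0 [ 0.04  0.53 -0.91  2.07  0.58  0.81 -0.99]
k 180 [ 0.28  0.8  -1.3   2.07  0.93  1.05  1.87]
0
{'vfov': 68.23093897168778, 'cx': 257.2413704368003, 'cy': 188.01022783414444, 'dist_coeffs': array([0.01795915, 0.        , 0.        , 0.        , 0.        ]), 'eye': array([0.5101345 , 0.13787025, 0.38754942]), 'attitude': array([0.92351321, 0.36217647, 0.0457196 , 0.11773388])} 2.8667 [0.55528632 0.08885512 0.22979335] [ 0.73403581  0.7355101  -1.38825902  1.75477141  0.75124173  1.31307982
 -0.07847358]
```

View pics/w1.png

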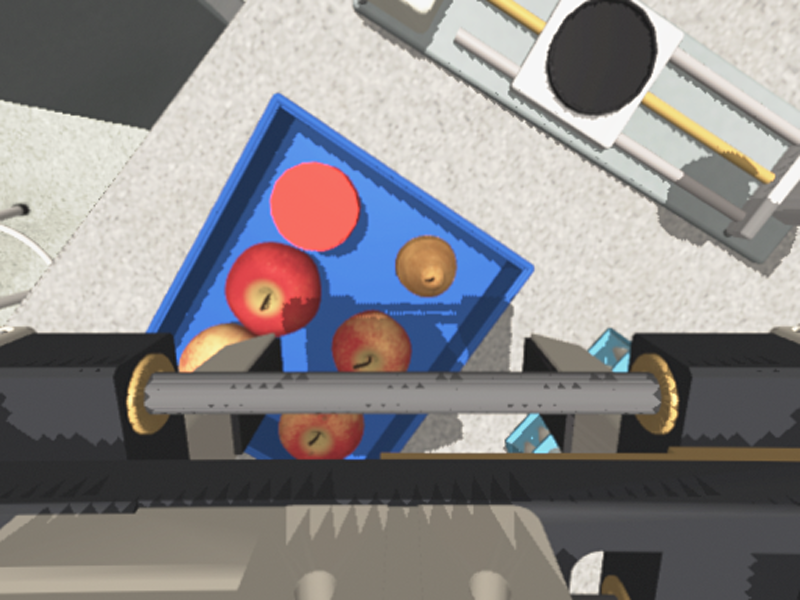

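The wrist picture shows the pear at (426,266), pad at (602,57), cup lid at (315,207) and the crate's near-pear corner at (532,268). I'll cross-check these against the top view.

Run:
```python
from h import *
cal=np.load("wcal.npy",allow_pickle=True).item()
g=lambda u,v,z:at_z(cal,[u*.64-.2,v*.64-.2],z)
for n,p,z in [("pear",(426,266),.034),("stalk",(430,277),.078),("pad",(602,57),.036),("cup",(315,207),.077),("corner",(532,268),.056),("corner2",(278,95),.056),("apple",(371,341),.04),("appleb",(272,288),.041)]: print(n,g(*p,z).round(4))
print(manip.current_tool_pos(),manip.current_finger_gap())
```

```text
pear [0.5703 0.1009 0.034 ]
stalk [0.5704 0.1017 0.078 ]
pad [0.5575 0.2963 0.036 ]
cup [0.4784 0.0833 0.077 ]
corner [0.6267 0.1568 0.056 ]
corner2 [0.409  0.1205 0.056 ]
apple [0.5794 0.0244 0.04  ]
appleb [0.4906 0.0043 0.041 ]
[0.55528632 0.08885512 0.22979335] 0.09157919904882413
```

Run:
```python
from h import *
u=np.array([np.cos(np.radians(40)),np.sin(np.radians(40))]); c=np.array([.570,.1003])-.0085*u
o=down(np.radians(40))
manip.move_pose([*c,.12],o); manip.servo_line([*c,.075],o,vel=.1); manip.sleep(.2)
p=manip.current_tool_pos(); print(c,p,manip.current_force())
c2=c+(c-p[:2]); f0=manip.current_force()
for z in (.06,.045,.03,.017):
    manip.servo_line([*c2,z],o,vel=.06); f=manip.current_force()-f0; print(z,manip.current_tool_pos().round(4),f.round(1))
    if np.linalg.norm(f)>6: break
else:
    effector.close(10); manip.sleep(.3)
    print("gap",manip.current_finger_gap(),manip.current_gripper_force(),(manip.current_force()-f0).round(2))
    im=viewer.get_image("wrist")
    cv2.imwrite("pics/w2.png",im[:,:,::-1])
print(manip.current_clock())
```

```text
[0.56348862 0.09483631] [0.56383938 0.09507741 0.0755337 ] [-0.01521889 -0.36132373  0.26411123]
0.06 [0.5627 0.0945 0.0594] [-0.6  0.3 -0. ]
0.045 [0.5627 0.0946 0.0445] [ 0.3 -0.2 -0.6]
0.03 [0.5627 0.0945 0.0295] [0.1 1.5 0.1]
0.017 [0.5627 0.0945 0.0165] [-0.4 -0.1 -0. ]
gap 0.05008092677067665 10.00009250605217 [0.45 0.73 1.5 ]
6.8417
```

Run:
```python
from h import *
p=manip.current_tool_pos(); manip.servo_line([p[0],p[1],.06],vel=.06); print(manip.current_finger_gap())
manip.servo_line([p[0],p[1],.2],vel=.12)
o=down(np.radians(103)); pad=np.array([.557,.2966])
manip.move_pose([*pad,.15],o); manip.sleep(.3)
print(manip.current_tool_pos(),manip.current_finger_gap(),manip.current_gripper_force(),manip.current_clock())
im=viewer.get_image("side"); c=im[150:290,140:330]
cv2.imwrite("pics/s2.png",cv2.resize(c[:,:,::-1],None,fx=4,fy=4,interpolation=cv2.INTER_CUBIC))
```

```text
0.04987870133327534
[0.55799467 0.29505006 0.15039944] 0.04981377126124107 10.000028150825528 10.1667
```

View pics/s2.png

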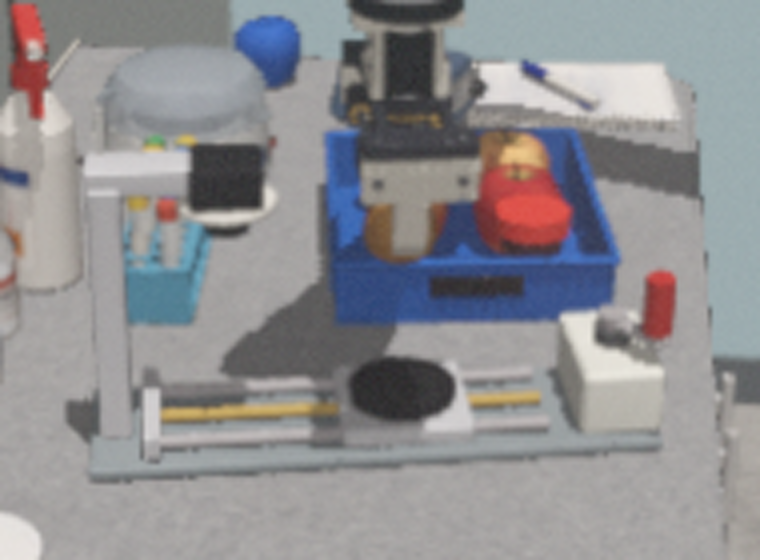

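Side view: the pear hangs upright at (405,230), over the pad at (403,389), and nothing is in the way. Lowering it with a force check.

Run:
```python
from h import *
o=down(np.radians(103)); pad=np.array([.557,.2966])
manip.servo_line([*pad,.07],o,vel=.08); manip.sleep(.3)
p=manip.current_tool_pos(); c=pad+(pad-p[:2]); dz=.07-p[2]
manip.servo_line([*c,.052+dz],o,vel=.04); manip.sleep(.3)
f0=np.mean([manip.current_force() for _ in range(5)],0)
for z in np.arange(.050,.0425,-.001):
    manip.servo_line([*c,z+dz],o,vel=.02); manip.sleep(.1)
    f=manip.current_force()-f0; print(manip.current_tool_pos().round(4),f.round(2))
    if f[2]>1.8: break
effector.open_jaws(); manip.sleep(.3)
im=viewer.get_image("side")
p=manip.current_tool_pos()
manip.servo_line([p[0],p[1],.18],o,vel=.12)
print(manip.current_clock())
im=viewer.get_image("side"); c=im[150:290,140:330]
im2=viewer.get_image("top")[120:262,130:230]
a=cv2.resize(c,None,fx=2.8,fy=2.8,interpolation=cv2.INTER_CUBIC);b=cv2.resize(im2,None,fx=2.6,fy=2.6,interpolation=cv2.INTER_CUBIC)
o_=np.zeros((400,800,3),np.uint8);o_[:a.shape[0],:a.shape[1]]=a;o_[:b.shape[0],535:535+b.shape[1]]=b
cv2.imwrite("pics/s3.png",o_[:,:,::-1])
```

```text
[0.5568 0.2965 0.0496] [-0.6   0.82 -0.48]
[0.5568 0.2965 0.0487] [ 0.32 -0.77  0.94]
[0.5568 0.2965 0.0477] [-0.29 -0.38 -0.1 ]
[0.5568 0.2965 0.0467] [ 0.19 -0.36 -1.19]
[0.5569 0.2965 0.0457] [-0.21  0.27 -0.06]
[0.5569 0.2967 0.0451] [ 0.34 -0.83  5.08]
17.1417
```

View pics/s3.png

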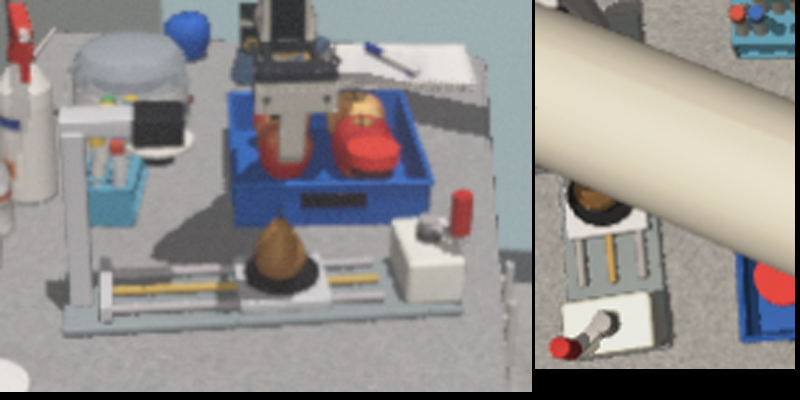

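The pear stands upright in the middle of the pad, at about (280,250). The knob is free, so I'll go and grip it.

```bash
cat >> h.py <<'E'
AX=np.array([.4113,.2632]); S0=np.radians(192.9)
def kp(th,r=.04): return AX+r*np.array([np.cos(S0-th),np.sin(S0-th)])
E
python3 - <<'E'
from h import *
o=down(np.radians(103)); k=kp(.91); zt=.1105-.019
print(manip.current_q().round(2))
manip.move_pose([*k,.18],o); manip.sleep(.2)
for th in np.arange(0,6.3,.8):
    q=manip.solve_ik([*kp(th),zt],o); print(None if q is None else np.round(q,2))
p=manip.current_tool_pos(); print(p,k)
c=2*k-p[:2]
manip.servo_line([*c,.13],o,vel=.08); f0=manip.current_force()
manip.servo_line([*c,zt],o,vel=.05); print(manip.current_force()-f0)
effector.close(20); manip.sleep(.3)
print(manip.current_tool_pos(),manip.current_finger_gap(),manip.current_force()-f0,manip.current_clock())
E
```

```text
[ 0.3   0.98 -1.42  1.63  0.98  1.41  0.56]
[ 0.39  0.84 -1.39  2.13  0.98  1.09  0.28]
[ 0.31  0.86 -1.36  2.08  0.98  1.1   0.25]
[ 0.26  0.88 -1.33  2.    0.98  1.12  0.28]
[ 0.28  0.9  -1.32  1.95  0.99  1.14  0.34]
[ 0.34  0.91 -1.33  1.95  1.    1.15  0.4 ]
[ 0.42  0.91 -1.35  2.    1.    1.14  0.42]
[ 0.47  0.88 -1.38  2.08  1.    1.12  0.39]
[ 0.45  0.85 -1.4   2.13  0.99  1.1   0.33]
[0.38149886 0.28886034 0.18008903] [0.38031951 0.28850235]
[0.21605001 0.49606656 0.16183136]
[0.37905535 0.28854809 0.09159764] 0.02162519012025248 [-0.36349608  3.27039326 -0.81689689] 21.2667
```

```bash
cat > wind.py <<'E'
import sys
from h import *
a,b=map(float,sys.argv[1:3]); o=down(np.radians(103)); zt=.0915
for i,th in enumerate(np.linspace(a,b,int(np.ceil((b-a)/.26))+1)[1:]):
    manip.servo_line([*kp(th),zt],o,vel=.05)
    f=manip.current_force(); er=np.array([np.cos(S0-th),np.sin(S0-th)]); et=np.array([er[1],-er[0]])
    if i%3==0 or th>12: print(round(th,2),"rad %.1f tan %.1f z %.1f"%(f[:2]@er,f[:2]@et,f[2]),round(manip.current_finger_gap(),4),(manip.current_tool_pos()[:2]-kp(th)).round(4))
    if np.linalg.norm(f)>35: print("STOP",th,f); break
print(manip.current_clock())
E
python3 wind.py .91 2.5
```

```text
1.14 rad 4.0 tan 0.6 z 0.4 0.0216 [-0.0003  0.0007]
1.82 rad 4.0 tan 0.6 z -1.3 0.0216 [ 0.0007 -0.0001]
2.5 rad -2.1 tan 0.6 z 4.2 0.0216 [ 0.0004 -0.0012]
23.6167
```

```bash
python3 wind.py 2.5 7.2
python3 - <<'E'
from h import *
im=viewer.get_image("side"); c=im[150:290,140:330]
cv2.imwrite("pics/s4.png",cv2.resize(c[:,:,::-1],None,fx=3,fy=3,interpolation=cv2.INTER_CUBIC))
E
```

```text
2.75 rad -3.9 tan 1.1 z 5.0 0.0218 [-0.     -0.0014]
3.49 rad -5.6 tan -0.3 z 3.7 0.0215 [-0.0011 -0.0004]
4.23 rad -5.1 tan 0.7 z 1.0 0.0214 [-0.0004  0.0006]
4.97 rad -3.7 tan 0.7 z -2.2 0.0218 [ 0.0001 -0.    ]
5.72 rad 3.1 tan 0.3 z 6.1 0.0219 [-0.0009 -0.0002]
6.46 rad 5.8 tan 0.2 z 5.3 0.0214 [-0.0012  0.0006]
7.2 rad 5.5 tan 1.5 z -0.2 0.0217 [-0.0001  0.0012]
30.2667
```

View pics/s4.png

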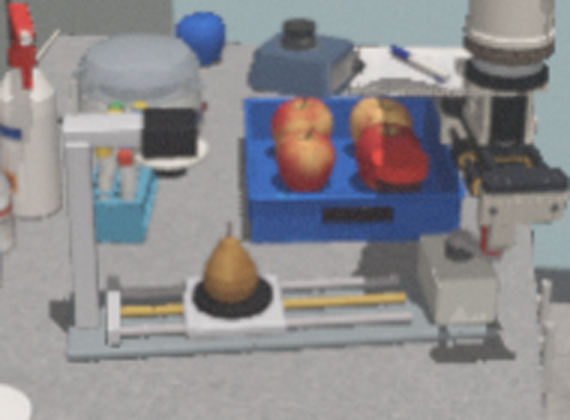

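The carriage has advanced with the pear upright at (232,270), and the knob is held at (488,238). Continuing to the end stop.

```bash
python3 wind.py 7.2 12.3 && sed -i 's/\.26))/.07))/; s/vel=.05/vel=.03/; s/>35/>14/' wind.py && python3 wind.py 12.3 12.64
```

```text
7.46 rad 5.4 tan 1.4 z -1.0 0.0221 [0.0003 0.001 ]
8.22 rad 2.2 tan 0.5 z -0.1 0.0214 [ 0.0008 -0.0003]
8.98 rad -4.5 tan 0.6 z 5.7 0.0216 [-0.     -0.0013]
9.75 rad -6.3 tan 1.1 z 4.9 0.0215 [-0.0011 -0.0007]
10.52 rad -5.4 tan 0.3 z 0.8 0.0214 [-0.0005  0.0005]
11.28 rad -3.3 tan 0.9 z -1.4 0.0217 [ 0.0001 -0.    ]
12.04 rad 3.6 tan 0.0 z 4.7 0.0214 [-0.001  -0.0002]
12.3 rad 4.6 tan -0.2 z 6.7 0.0216 [-0.0011 -0.0001]
37.3167
12.37 rad 5.5 tan -1.3 z 6.6 0.0216 [-0.0009 -0.0005]
12.44 rad 5.7 tan -1.7 z 6.0 0.0216 [-0.001  -0.0005]
12.5 rad 5.0 tan -1.6 z 7.2 0.0216 [-0.0011 -0.0004]
12.57 rad 5.1 tan -1.2 z 6.5 0.0213 [-0.0012 -0.0003]
12.64 rad 6.1 tan -7.4 z 11.9 0.0218 [-0.0008 -0.0025]
STOP 12.64 [-4.95964627 -8.22569535 11.89961959]
38.5667
```

The tangential force rises from 1.2 to 7.4 N at 12.64 rad, which is the end stop. I'll let go, retreat and check.

Run:
```python
from h import *
effector.open_jaws(); manip.sleep(.2)
p=manip.current_tool_pos(); manip.servo_line([p[0],p[1],.22],vel=.12); manip.sleep(.5)
print(manip.current_clock(),manip.current_force())
im=viewer.get_image("side"); c=im[150:290,140:330]
cv2.imwrite("pics/s5.png",cv2.resize(c[:,:,::-1],None,fx=4,fy=4,interpolation=cv2.INTER_CUBIC))
```

```text
41.6917 [ 0.47411512 -0.62062204 -0.49667669]
```

View pics/s5.png

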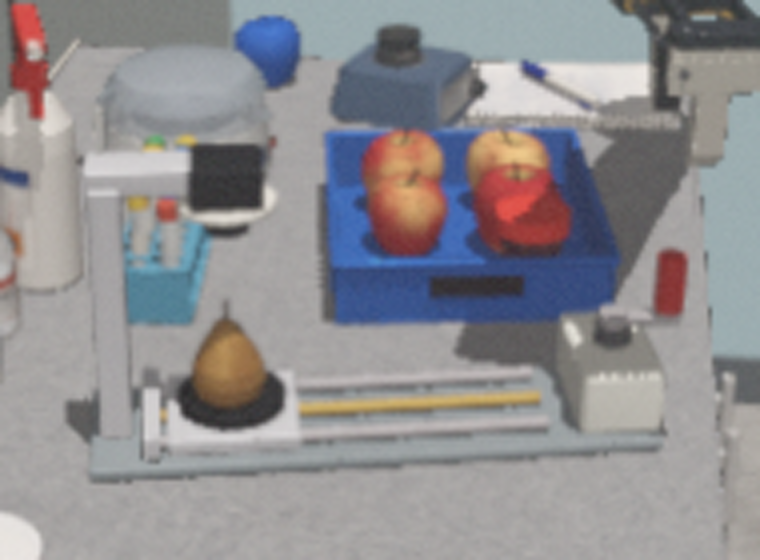

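The pear stands upright at (228,370) on the pad under the camera head. The carriage is against its stop, the apples and cup are in the crate, and the gripper is clear. Handing in.

```bash
python3 -c "
from bench import manip
print(manip.hand_in())"
```

```text
the job is handed in; nothing more can be done
None
```

The job is handed in (no verdict was returned): the last picture shows the pear upright on the pad under the camera with the carriage at its end stop, the other samples in the crate and the gripper clear, at about 42 s of the 72 s limit.

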